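# Bolt the packed shipping crate shut

### The arm

A 6-joint arm with a two-finger parallel gripper is mounted at the origin on the work surface. World frame = base frame: x ahead of the robot, y to its left, z up, the work surface at z = 0. Lengths are in m, angles in degrees, forces in N, time in s.
With the tool pointing down it reaches from about 0.4 to 0.825 m from the base axis. Payload 7 kg.
Tool frame: the origin (TCP) lies midway between the tips of the shut fingers; the grasp point (between the pads) lies 19 mm behind it; x points along the fingers, z is the direction in which the jaws open and shut, and the axes are right-handed (so a half turn about x gives the same grasp; the last joint's range is limited). The gripper opens to 88 mm and grips with 3 to 60 N. Pads are 19 mm wide; open, the fingers measure 130 mm over their backs; the gripper's body (78 mm by 193 mm) begins 47 mm behind the grasp point.
Start: joints at [-58.264, 20.546, 0.682, 0, -70.136, -16.507], TCP at [0.177, -0.651, 0.227] pointing down, gripper open.
Joint ranges: [-176.03, 176.03], [-82.01, 121.73], [-58.28, 71.71], [-173.87, 95.51], [-174.79, -0.11], [-173.66, 173.66]. Speed limits (degrees/s): [136.94, 136.94, 172.46, 180, 180, 180].

### API

Orientations are given as [roll, pitch, yaw] about the fixed x, y, z axes, in that order (R = Rz(yaw) Ry(pitch) Rx(roll)).
In Python, from plant import ctrl gives the robot as it stands.
- The arm moves only by the tool servo_tool, never from a script. Its argument "motion" is a list of rows, each an object with "offset": the shift along the tool's x, y, z in m, a list of three; "roll": the turn about the tool's x in degrees; "claw": the opening, from -1 (shut) to 1 (fully open), so that 0 is half open. In form: [{"offset": [x, y, z], "roll": roll, "claw": claw}, ...]. A call has 1 to 12 rows; each row shifts and turns the commanded pose from where the row before left it, along the tool's axes as they then stand; what a row does not reach is not made up. A row lasts 1/8 s, in which the tool goes at most 62.5 mm and 10.7 degrees, less where a joint would pass 70% of its speed; a pose out of reach is approached as far as the arm can. A call is refused whole if a number of a shift passes 0.0625 or a number of a turn 10.7, either way. A call with a gripper value outside its range is refused whole. The fingers move at their own pace and stop on an object; the grip force is fixed at half the most. Time passes only in rows, so rows that do not move let the fingers close. It gives the time, the measured TCP pose, the force and the opening at its end, in the units of the state.
- ctrl.get_obs(): the state, without advancing time (a new reading comes with each control period).
- ctrl.snapshot(name): name is "side" or "top" or "wrist"; returns a dict with "frame" (400x640x3 uint8, blue, green, red), "z_map" (400x640 float32, m along the optical axis (not along the pixel's ray), 0 where there is no reading), "mtx" (3x3 intrinsics, pixels), "extrinsics" (4x4, takes a point from camera to world coordinates). Camera axes: x right, y up, looking along -z (the intrinsics and any distortion apply to the point x, -y, -z); pixel columns grow to the right and rows downward; lengths in m; the calibration is good to about 2 mm. A picture is of the moment at which its call begins.
- ctrl.close_job(): hands the job in, once; it reports no verdict.
The state is a dict: "clock": time; "joint_pos": joint angles; "qvel": joint speeds; "tau": joint torques, N m; "tool_pos": TCP position; "orientation": TCP orientation; "force": force on the tool from outside, world axes, zero at the start; "moment": the same for the moment, N m; "opening": finger opening in m.
Only numpy, scipy, OpenCV 4.12 (cv2) and the standard library are available. Lean on these libraries where they do the work, as an engineer would, in place of code of your own. Each camera call takes 0.05 s, during which the arm holds its last target.

### The job

The crate on the packing table is packed and its lid is down: bolt it shut. Lift the bolt by its black T-handle so that its cross foot clears the two red detent bumps, slide it fully home through the keeper beyond the lid's seam, let it lie down flat on the crate, and let go. Leave the jar, the can and the small carton standing where they are.

Things in the scene. Friction and masses are not known exactly. Their poses are not given: they have to be found in the camera images.
- crate: Fixed plywood shipping crate, 300 x 200 x 100 mm (x, y, z), on the table; origin at the centre of its underside; x is the way the bolt closes, pointing away from the robot give or take the yaw; z up. Distances called 'on the crate' are measured along its x from its origin. Across its flat top runs the seam between lid and end board, at x 84 mm.
- bed (a point): Point on the crate's flat top, straight above the crate's origin (100 mm up), same axes. The bolt lies on this surface.
- bumps (a point): Midway between the tops of the two red detent bumps, at x -28 mm on the crate: blocks 12 mm long (x), 12 mm tall, upright faces, at 13.5 to 31.5 mm on either side of the centre line; the bolt's bar passes between them. Two dark back stops, as wide and tall, stand at x -74 to -64 mm.
- staple (a point): Foot of the near face of the dark steel staple (a bridge over the bolt), on the crate's top at x 30 mm. It runs to x 70 mm; legs at 12.5 to 20.5 mm either side of the centre line; 28 mm clear height, 33 mm tall outside.
- keeper (a point): Centre of the keeper, on the crate's top beyond the seam: a dark steel bridge at x 100 to 125 mm, legs at 16 to 24 mm either side of the centre line; 28 mm clear height, 33 mm tall outside.
- bolt: Loose steel bolt, about 0.28 kg, no spring: flat bar 22 mm wide, 10 mm high, along its x (the crate's x) from -25 to +120 mm, through the staple with 1.5 mm play each side and 18 mm above. Origin: underside, centre of its cross foot. Starts near x -49 mm on the crate; past the bumps (x above -14) it lies flat and slides freely; fully home at x +22 mm, nose in the keeper.
- foot (a point): Underside centre of the bolt's cross foot: 16 mm long (x), 60 mm wide (y), 8 mm high. At the start it stands in the pocket between back stops and red bumps, so the bolt cannot slide until the foot is lifted over 12 mm (about 20 mm is good, 30 mm does no harm; the nose may stay down). At the end it rests against the staple's legs.
- handle (a point): Centre of the bolt's T-handle: a black round bar of 14 mm diameter and 104 mm over its ends, lying along the bolt's y, its axis 60 mm above the bolt's underside, on an upright stem 12 x 12 mm at its middle. It can be pinched from above (with the bolt home, fingertips more than 25 mm below the bar's axis would meet the staple) or hooked from below (45 mm free between bar and foot wings).
- jar: Amber glass jar with red cap, 68 mm diameter, 100 mm tall, loose; origin under its centre. A bystander.
- can: Steel can with green label, 72 mm diameter, 110 mm tall, loose; origin under its centre. A bystander.
- carton: Small closed cardboard carton, 110 x 80 x 70 mm, loose; origin under its centre. A bystander.
Mind the look-alikes: they are no part of the job. Leave any turquoise look-alike of the bolt alone.

How it is judged:
By the outcome, as a careful person would: the job done as asked, in the order asked, and still so for the second after the job is handed in, with the robot touching nothing.
It also fails if it takes over 32 s, if anything falls off the work surface, if the arm or the gripper's body presses on something with over 40 N, if the wrist force passes 120 N, or if a joint passes its speed limit or range.

## Working session

There is one attempt and no reset: what is moved stays moved. The work goes in short steps, Python scripts to look and compute and a tool call to move; the robot and the scene stay as the last step left them, time stands still between calls to the robot, and variables do not carry over. Pictures are saved under pics/ and viewed, and the job is handed in when it is done.

Besides the shell and the picture viewer there is one more tool, called after "Emit:" by a JSON object that holds its "api" and its "payload", one argument or row to a line. servo_tool: Moves the arm, as the interface text tells. Its arguments: {"type":"object","properties":{"motion":{"type":"array"}},"required":["motion"]}

```bash
mkdir -p pics; cat > h.py <<'E'
import numpy as np, cv2
from plant import ctrl
def snap(n,f):
    s=ctrl.snapshot(n); cv2.imwrite(f'pics/{f}.png',s['frame']); np.savez(f'pics/{f}.npz',**{k:np.array(v) for k,v in s.items()}); return s
def cloud(s):
    z=s['z_map'];K=s['mtx'];v,u=np.mgrid[0:400,0:640]
    P=np.stack([(u-K[0,2])/K[0,0]*z,-(v-K[1,2])/K[1,1]*z,-z],-1)
    T=s['extrinsics'];W=P@T[:3,:3].T+T[:3,3];W[z==0]=np.nan;return W
E
python3 - <<'E'
from h import *
o=ctrl.get_obs();print(o)
for n in('side','top','wrist'):
    s=snap(n,n+'0');print(n,s['mtx'].tolist(),np.round(s['extrinsics'],3).tolist(),s.keys())
E
```

```text
{'clock': 0.0, 'joint_pos': array([-5.82634595e+01,  2.05904073e+01,  6.33355822e-01, -1.96372211e-02,
       -7.01356630e+01, -1.65071929e+01]), 'qvel': array([-0.00319092,  0.08056301, -0.00951348,  0.00546727, -0.10164669,
       -0.02404556]), 'tau': array([ 2.75812827e-04, -5.82719886e+01,  2.93051594e+01,  6.99706793e+00,
        7.03178113e-03, -9.70552696e-05]), 'tool_pos': array([ 0.17715559, -0.65082788,  0.22563263]), 'orientation': array([  5.24784297,  89.90546502, 110.47050302]), 'force': array([0.5388938 , 1.38312202, 0.0311723 ]), 'moment': array([-0.00259887, -0.06833891,  0.0295727 ]), 'opening': 0.0871514677589654}
side [[496.2509906159194, 0.0, 320.17082183309157], [0.0, 496.2509906159194, 203.8473511134983], [0.0, 0.0, 1.0]] [[-0.744, 0.521, -0.418, 0.023], [-0.668, -0.597, 0.445, 0.615], [-0.018, 0.611, 0.792, 1.133], [0.0, 0.0, 0.0, 1.0]] dict_keys(['frame', 'z_map', 'mtx', 'extrinsics'])
top [[442.2531302194825, 0.0, 316.83167960159716], [0.0, 442.2531302194825, 192.53026049171095], [0.0, 0.0, 1.0]] [[-0.13, 0.971, -0.198, 0.361], [-0.992, -0.127, 0.029, 0.055], [0.003, 0.2, 0.98, 1.159], [0.0, 0.0, 0.0, 1.0]] dict_keys(['frame', 'z_map', 'mtx', 'extrinsics'])
wrist [[331.04341536223313, 0.0, 323.4999765868037], [0.0, 331.04341536223313, 200.92660731823872], [0.0, 0.0, 1.0]] [[-0.262, -0.923, -0.282, 0.1], [0.965, -0.25, -0.079, -0.672], [0.002, -0.293, 0.956, 0.383], [0.0, 0.0, 0.0, 1.0]] dict_keys(['frame', 'z_map', 'mtx', 'extrinsics'])
```

View pics/top0.png

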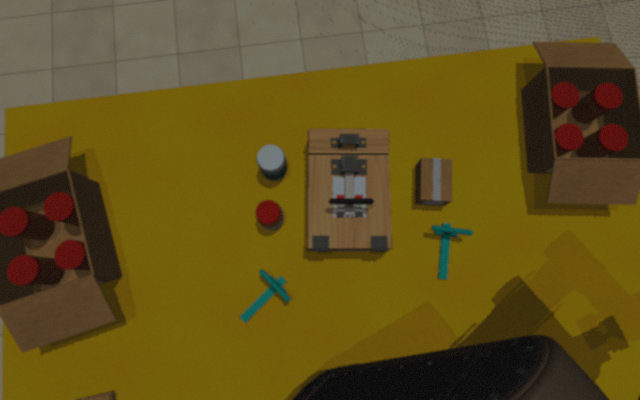

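View pics/side0.png

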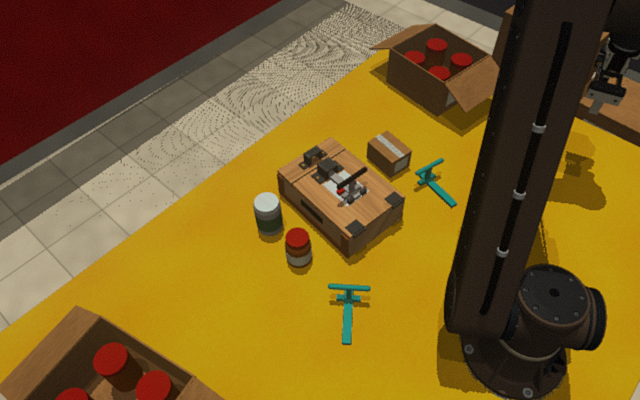

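The top view shows the crate around (349,190), with the black T-handle at (350,202), the staple at (349,163) and the keeper at (349,141). The can is at (271,162), the jar at (268,213) and the carton at (435,182). The turquoise decoys lie at lower left and lower right.

```bash
python3 - <<'E'
from h import *
for n in('top','side'):
    s=dict(np.load(f'pics/{n}0.npz'));W=cloud(s);hsv=cv2.cvtColor(s['frame'],cv2.COLOR_BGR2HSV)
    Z=W[...,2];print(n,'table z',np.nanmedian(Z[(W[...,0]>.3)&(W[...,0]<.9)&(abs(W[...,1])<.4)]))
    box=(abs(W[...,1])<.25)&(W[...,0]>.4)&(W[...,0]<.85)
    m=(box&(abs(Z-.1)<.006)).astype(np.uint8)
    k,l,st,c=cv2.connectedComponentsWithStats(m);i=1+np.argmax(st[1:,4]);q=W[l==i]
    print('crate top z',np.median(q[:,2]),len(q));r=cv2.minAreaRect((q[:,:2]*1000).astype(np.float32));print(r)
    m=box&(Z>.145)&(Z<.19); q=W[m];
    k,l,st,c=cv2.connectedComponentsWithStats(m.astype(np.uint8))
    for j in range(1,k):
        if st[j,4]>8:
            q=W[l==j];print('high',st[j],q.mean(0).round(4),q.min(0).round(3),q.max(0).round(3),cv2.minAreaRect((q[:,:2]*1000).astype(np.float32)))
    m=box&(Z>.05)&(Z<.12)
    for y in [1,-1]:
        pass
E
python3 - <<'E'
import cv2
a=cv2.imread('pics/top0.png')[110:270,240:460];cv2.imwrite('pics/top0c.png',cv2.resize(a,None,fx=3.5,fy=3.5,interpolation=3))
E
```

```text
top table z 0.0008681262145118218
crate top z 0.10018417811128844 8418
((576.6494750976562, -55.09977722167969), (199.6100616455078, 307.37591552734375), 82.71818542480469)
high [328 198  46   7 267] [ 0.5334 -0.0486  0.1653] [ 0.522 -0.1    0.151] [0.546 0.003 0.174] ((533.9859008789062, -48.50785827636719), (103.04460906982422, 13.41733455657959), 82.76769256591797)
side table z 0.00041071904689660155
crate top z 0.09926053489867903 5269
((577.0281982421875, -55.9937744140625), (204.4993438720703, 310.73321533203125), 82.77452087402344)
high [337 167  31  22 202] [ 0.5314 -0.047   0.1625] [ 0.519 -0.1    0.146] [0.545 0.001 0.172] ((532.68359375, -49.308380126953125), (102.56768035888672, 16.333105087280273), 81.18763732910156)
```

View pics/top0c.png

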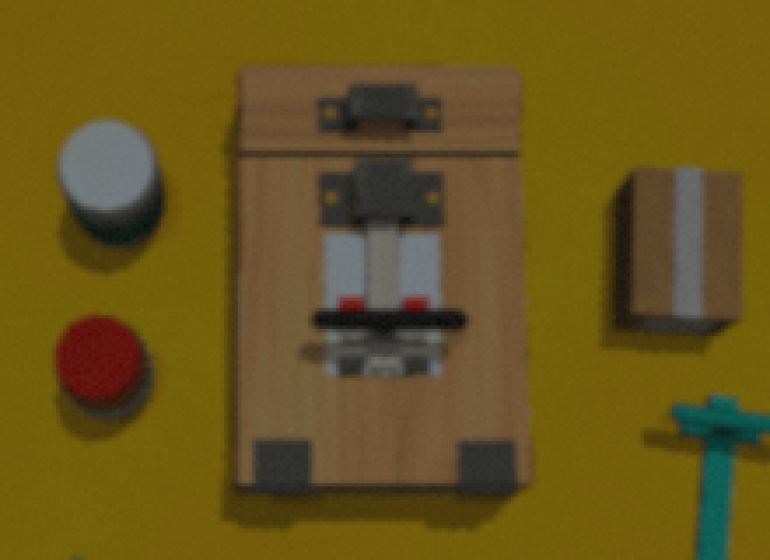

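```bash
cat >> h.py <<'E'
from scipy.spatial.transform import Rotation as Ro
CY=-7.25
def toolR(o=None):
    o=o or ctrl.get_obs(); return Ro.from_euler('xyz',o['orientation'],degrees=True).as_matrix()
def plan(t):
    o=ctrl.get_obs();R=toolR(o);d=np.array(t)-o['tool_pos']
    zx=R[:,2];a=np.degrees(np.arctan2(zx[1],zx[0]))
    print('t',o['clock'],'pos',o['tool_pos'].round(4),'F',o['force'].round(1),'open',round(o['opening'],4))
    print('R\n',R.round(3));print('tool off',(R.T@d).round(4),'jaw yaw',a.round(2),'need world turn',round((CY-a+90)%180-90,2),'(roll about tool x down = negative of it)')
E
python3 -c "
from h import *
plan([.534,-.0485,.22])"
```

```text
t 0.15 pos [ 0.1772 -0.651   0.2258] F [-0.4 -0.2 -0.3] open 0.0876
R
 [[-0.001 -0.965 -0.263]
 [ 0.001 -0.263  0.965]
 [-1.     0.     0.001]]
tool off [ 0.0064 -0.5025  0.4876] jaw yaw 105.22 need world turn 67.53 (roll about tool x down = negative of it)
```

Emit:
{"api": "servo_tool", "payload": {
  "motion": [
    {"offset": [0, -0.02, 0.02], "roll": 0, "claw": 1},
    {"offset": [0, -0.044, 0.0425], "roll": 0, "claw": 1},
    {"offset": [0, -0.044, 0.0425], "roll": 0, "claw": 1},
    {"offset": [0, -0.044, 0.0425], "roll": 0, "claw": 1},
    {"offset": [0, -0.044, 0.0425], "roll": 0, "claw": 1},
    {"offset": [0, -0.044, 0.0425], "roll": 0, "claw": 1},
    {"offset": [0, -0.044, 0.0425], "roll": 0, "claw": 1},
    {"offset": [0, -0.044, 0.0425], "roll": 0, "claw": 1},
    {"offset": [0, -0.044, 0.0425], "roll": 0, "claw": 1},
    {"offset": [0, -0.044, 0.0425], "roll": 0, "claw": 1},
    {"offset": [0, -0.044, 0.0425], "roll": 0, "claw": 1},
    {"offset": [0, -0.04, 0.04], "roll": 0, "claw": 1}
  ]
}}

```text
clock: 1.65
tool_pos: [0.533, -0.0499, 0.2266]
orientation: [-84.3, 90.0, 21.0]
force: [0.8, -1.0, -0.1]
opening: 0.0878
```

Emit:
{"api": "servo_tool", "payload": {
  "motion": [
    {"offset": [0, 0, 0], "roll": -9.6, "claw": 1},
    {"offset": [0, 0, 0], "roll": -9.6, "claw": 1},
    {"offset": [0, 0, 0], "roll": -9.6, "claw": 1},
    {"offset": [0, 0, 0], "roll": -9.6, "claw": 1},
    {"offset": [0, 0, 0], "roll": -9.6, "claw": 1},
    {"offset": [0, 0, 0], "roll": -9.6, "claw": 1},
    {"offset": [0, 0, 0], "roll": -9.9, "claw": 1},
    {"offset": [0, 0, 0], "roll": 0, "claw": 1}
  ]
}}

```text
clock: 2.65
tool_pos: [0.5322, -0.052, 0.2264]
orientation: [10.7, 90.0, -176.7]
force: [0.3, 0.0, 0.5]
opening: 0.0878
```

```bash
python3 -c "
from h import *
plan([.534,-.0485,.141])
s=snap('wrist','w1');W=cloud(s);Z=W[...,2]
box=(abs(W[...,1])<.25)&(W[...,0]>.4)&(W[...,0]<.85)
m=box&(Z>.145)&(Z<.18)
k,l,st,c=cv2.connectedComponentsWithStats(m.astype(np.uint8))
for j in range(1,k):
  if st[j,4]>8:
    q=W[l==j];print(st[j],q.mean(0).round(4),q.min(0).round(3),q.max(0).round(3),cv2.minAreaRect((q[:,:2]*1000).astype(np.float32)))
m=(box&(abs(Z-.1)<.006)).astype(np.uint8)
k,l,st,c=cv2.connectedComponentsWithStats(m);i=1+np.argmax(st[1:,4]);q=W[l==i]
print(np.median(q[:,2]),cv2.minAreaRect((q[:,:2]*1000).astype(np.float32)))
"
```

```text
t 2.65 pos [ 0.5322 -0.052   0.2264] F [0.3 0.  0.5] open 0.0878
R
 [[-0.    -0.128 -0.992]
 [-0.    -0.992  0.128]
 [-1.     0.     0.   ]]
tool off [ 0.0854 -0.0037 -0.0014] jaw yaw 172.66 need world turn 0.09 (roll about tool x down = negative of it)
[ 312  144   20  138 2589] [ 0.5328 -0.0554  0.165 ] [ 0.521 -0.102  0.158] [ 0.546 -0.001  0.168] ((533.1236572265625, -51.53003692626953), (102.66580963134766, 13.61472225189209), 82.13381958007812)
0.09962033918019308 ((576.6043090820312, -61.71673583984375), (190.51324462890625, 307.37860107421875), 82.28596496582031)
```

View pics/w1.png

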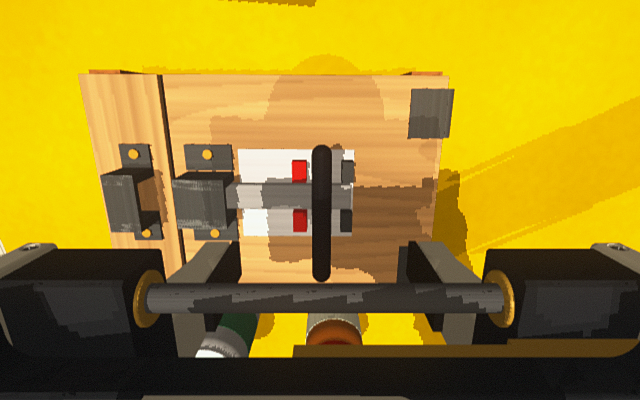

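The wrist view shows the handle at (321,213), running between columns 312 and 332. The jaws straddle it, and its depth gives an axis height of about 0.160. The red bumps are at (300,170) and (300,220), so this is the real bolt in its pocket.

Emit:
{"api": "servo_tool", "payload": {
  "motion": [
    {"offset": [0.02, -0.002, -0.001], "roll": 0, "claw": 1},
    {"offset": [0.03, 0, 0], "roll": 0, "claw": 1},
    {"offset": [0.025, 0, 0], "roll": 0, "claw": 1},
    {"offset": [0.01, 0, 0], "roll": 0, "claw": 1},
    {"offset": [0, 0, 0], "roll": 0, "claw": 1},
    {"offset": [0, 0, 0], "roll": 0, "claw": -1},
    {"offset": [0, 0, 0], "roll": 0, "claw": -1},
    {"offset": [0, 0, 0], "roll": 0, "claw": -1},
    {"offset": [0, 0, 0], "roll": 0, "claw": -1},
    {"offset": [0, 0, 0], "roll": 0, "claw": -1},
    {"offset": [0, 0, 0], "roll": 0, "claw": -1}
  ]
}}

```text
clock: 4.08
tool_pos: [0.5336, -0.0501, 0.1416]
orientation: [71.1, 90.0, -116.1]
force: [-0.1, -0.1, -1.1]
opening: 0.0334
```

```bash
python3 -c "
from h import *
plan([.5332,-.05,.141]); snap('wrist','w2')"
```

```text
t 4.075 pos [ 0.5336 -0.0501  0.1416] F [-0.1 -0.1 -1.1] open 0.0334
R
 [[-0.    -0.127 -0.992]
 [-0.    -0.992  0.127]
 [-1.     0.     0.   ]]
tool off [ 0.0006 -0.0001  0.0004] jaw yaw 172.73 need world turn 0.02 (roll about tool x down = negative of it)
```

View pics/w2.png

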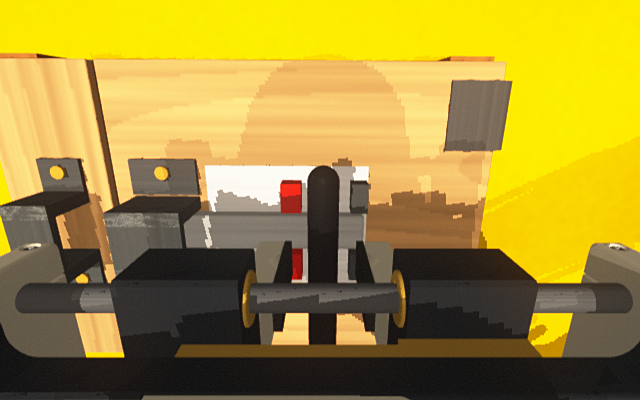

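The fingers are still closing (33 mm open) and sit centred on the bar at (321,260).

Emit:
{"api": "servo_tool", "payload": {
  "motion": [
    {"offset": [0, 0, 0], "roll": 0, "claw": -1},
    {"offset": [0, 0, 0], "roll": 0, "claw": -1},
    {"offset": [0, 0, 0], "roll": 0, "claw": -1},
    {"offset": [0, 0, 0], "roll": 0, "claw": -1},
    {"offset": [0, 0, 0], "roll": 0, "claw": -1}
  ]
}}

```text
clock: 4.75
tool_pos: [0.5336, -0.0501, 0.1415]
orientation: [-168.6, 90.0, 4.1]
force: [0.6, -0.5, -0.8]
opening: 0.0132
```

Gripped (opening about 14 mm). Next I lift 17 mm, which stays within the staple's 18 mm clearance.

Emit:
{"api": "servo_tool", "payload": {
  "motion": [
    {"offset": [-0.003, 0, 0], "roll": 0, "claw": -1},
    {"offset": [-0.004, 0, 0], "roll": 0, "claw": -1},
    {"offset": [-0.004, 0, 0], "roll": 0, "claw": -1},
    {"offset": [-0.004, 0, 0], "roll": 0, "claw": -1},
    {"offset": [-0.002, 0, 0], "roll": 0, "claw": -1},
    {"offset": [0, 0, 0], "roll": 0, "claw": -1}
  ]
}}

```text
clock: 5.5
tool_pos: [0.5336, -0.0501, 0.1587]
orientation: [-152.6, 90.0, 20.2]
force: [0.3, 0.1, -2.4]
opening: 0.0129
```

```bash
python3 -c "
from h import *
plan([.5332,-.05,.158]); snap('wrist','w3'); s=snap('side','s3')
a=cv2.imread('pics/s3.png')[110:270,250:450];cv2.imwrite('pics/s3c.png',cv2.resize(a,None,fx=3.5,fy=3.5,interpolation=3))"
```

```text
t 5.5 pos [ 0.5336 -0.0501  0.1587] F [ 0.3  0.1 -2.4] open 0.0129
R
 [[ 0.    -0.127 -0.992]
 [ 0.    -0.992  0.127]
 [-1.    -0.    -0.   ]]
tool off [ 0.0007 -0.      0.0004] jaw yaw 172.73 need world turn 0.02 (roll about tool x down = negative of it)
```

View pics/w3.png

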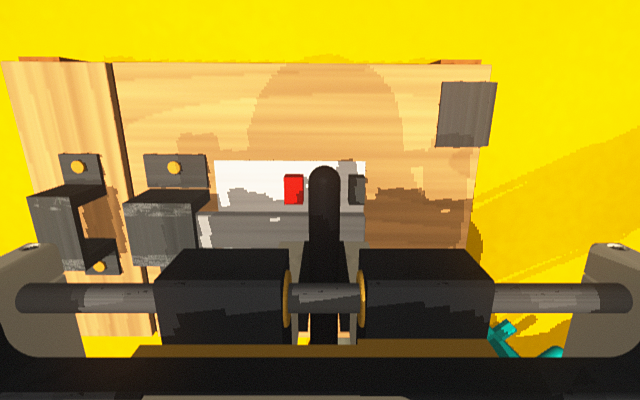

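View pics/s3c.png

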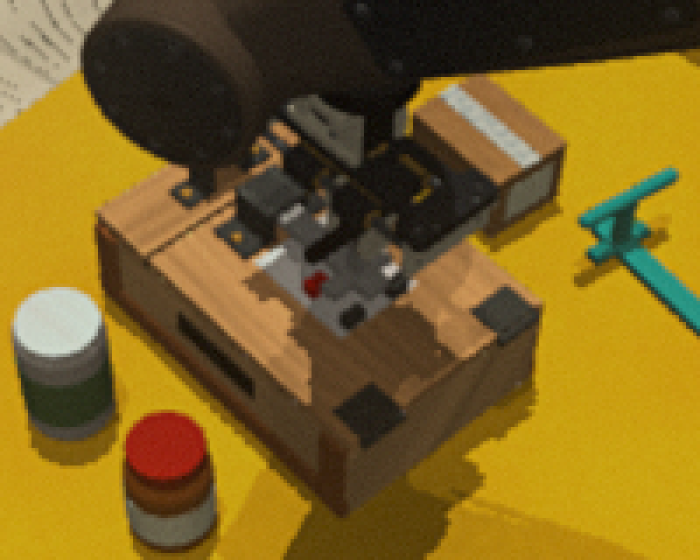

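The bolt is off the bed: the wrist carries about 2.4 N, its full weight. I slide it along tool -z, which is the crate's +x.

Emit:
{"api": "servo_tool", "payload": {
  "motion": [
    {"offset": [0, 0, -0.003], "roll": 0, "claw": -1},
    {"offset": [0, 0, -0.006], "roll": 0, "claw": -1},
    {"offset": [0, 0, -0.007], "roll": 0, "claw": -1},
    {"offset": [0, 0, -0.007], "roll": 0, "claw": -1},
    {"offset": [0, 0, -0.007], "roll": 0, "claw": -1},
    {"offset": [0, 0, -0.007], "roll": 0, "claw": -1},
    {"offset": [0, 0, -0.005], "roll": 0, "claw": -1},
    {"offset": [0, 0, -0.003], "roll": 0, "claw": -1},
    {"offset": [0, 0, 0], "roll": 0, "claw": -1}
  ]
}}

```text
clock: 6.72
tool_pos: [0.5783, -0.0558, 0.1585]
orientation: [23.0, 90.0, -164.3]
force: [0.3, 0.0, -2.3]
opening: 0.0132
```

```bash
python3 -c "
from h import *
plan([.5332,-.05,.158]); snap('wrist','w4'); s=snap('side','s4')
a=cv2.imread('pics/s4.png')[110:270,250:450];cv2.imwrite('pics/s4c.png',cv2.resize(a,None,fx=3.5,fy=3.5,interpolation=3))"
```

```text
t 6.725 pos [ 0.5783 -0.0558  0.1585] F [ 0.3  0.  -2.3] open 0.0132
R
 [[-0.    -0.127 -0.992]
 [-0.    -0.992  0.127]
 [-1.     0.     0.   ]]
tool off [ 0.0005 -0.0001  0.0455] jaw yaw 172.72 need world turn 0.03 (roll about tool x down = negative of it)
```

View pics/w4.png

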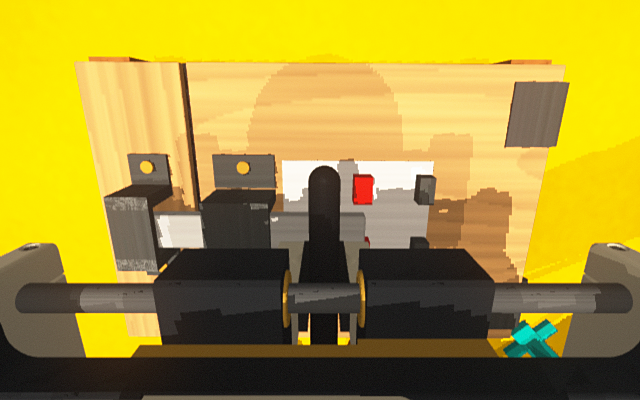

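View pics/s4c.png

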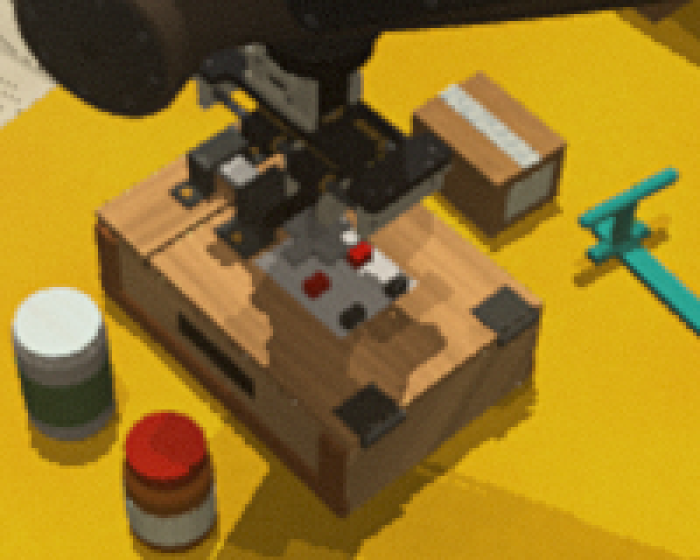

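The foot is ahead of the bumps, which now show red behind it at (363,190). The nose is entering the keeper at (155,230). I lower to about 3 mm and move on towards home.

Emit:
{"api": "servo_tool", "payload": {
  "motion": [
    {"offset": [0.005, 0, 0], "roll": 0, "claw": -1},
    {"offset": [0.005, 0, -0.002], "roll": 0, "claw": -1},
    {"offset": [0.004, 0, -0.003], "roll": 0, "claw": -1},
    {"offset": [0, 0, -0.005], "roll": 0, "claw": -1},
    {"offset": [0, 0, -0.004], "roll": 0, "claw": -1},
    {"offset": [0, 0, -0.003], "roll": 0, "claw": -1},
    {"offset": [0, 0, -0.001], "roll": 0, "claw": -1},
    {"offset": [0, 0, 0], "roll": 0, "claw": -1}
  ]
}}

```text
clock: 7.82
tool_pos: [0.5961, -0.0581, 0.1446]
orientation: [-126.5, 90.0, 46.3]
force: [-0.4, 0.9, -1.9]
opening: 0.0133
```

Emit:
{"api": "servo_tool", "payload": {
  "motion": [
    {"offset": [0, 0, -0.001], "roll": 0, "claw": -1},
    {"offset": [0, 0, -0.001], "roll": 0, "claw": -1},
    {"offset": [0, 0, 0], "roll": 0, "claw": -1}
  ]
}}

```text
clock: 8.2
tool_pos: [0.5981, -0.0583, 0.1446]
orientation: [-136.2, 90.0, 36.5]
force: [-0.2, 0.4, -2.6]
opening: 0.0131
```

Emit:
{"api": "servo_tool", "payload": {
  "motion": [
    {"offset": [0, 0, -0.001], "roll": 0, "claw": -1},
    {"offset": [0, 0, -0.001], "roll": 0, "claw": -1},
    {"offset": [0, 0, 0], "roll": 0, "claw": -1}
  ]
}}

```text
clock: 8.57
tool_pos: [0.6001, -0.0586, 0.1445]
orientation: [48.5, 90.0, -138.8]
force: [0.1, 0.1, -2.2]
opening: 0.0132
```

Emit:
{"api": "servo_tool", "payload": {
  "motion": [
    {"offset": [0, 0, -0.001], "roll": 0, "claw": -1},
    {"offset": [0, 0, 0], "roll": 0, "claw": -1}
  ]
}}

```text
clock: 8.82
tool_pos: [0.6011, -0.0587, 0.1446]
orientation: [125.6, 90.0, -61.7]
force: [-0.1, 0.5, -1.9]
opening: 0.013
```

```bash
python3 -c "
from h import *
plan([.5332,-.05,.158]); s=snap('side','s5')
a=cv2.imread('pics/s5.png')[110:270,250:450];cv2.imwrite('pics/s5c.png',cv2.resize(a,None,fx=3.5,fy=3.5,interpolation=3))"
```

```text
t 8.825 pos [ 0.6011 -0.0587  0.1446] F [-0.1  0.5 -1.9] open 0.013
R
 [[ 0.    -0.127 -0.992]
 [-0.    -0.992  0.127]
 [-1.     0.    -0.   ]]
tool off [-0.0134 -0.0001  0.0685] jaw yaw 172.73 need world turn 0.02 (roll about tool x down = negative of it)
```

View pics/s5c.png

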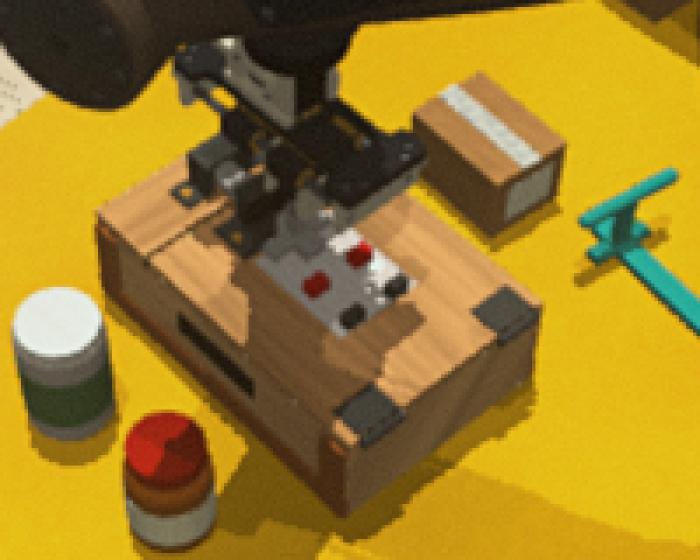

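No contact yet. I carry on in 1 mm steps.

Emit:
{"api": "servo_tool", "payload": {
  "motion": [
    {"offset": [0, 0, -0.001], "roll": 0, "claw": -1},
    {"offset": [0, 0, -0.001], "roll": 0, "claw": -1},
    {"offset": [0, 0, 0], "roll": 0, "claw": -1}
  ]
}}

```text
clock: 9.25
tool_pos: [0.6031, -0.059, 0.1446]
orientation: [-163.7, 90.0, 9.0]
force: [0.4, -0.4, -2.3]
opening: 0.0133
```

Emit:
{"api": "servo_tool", "payload": {
  "motion": [
    {"offset": [0, 0, -0.001], "roll": 0, "claw": -1},
    {"offset": [0, 0, 0], "roll": 0, "claw": -1}
  ]
}}

```text
clock: 9.5
tool_pos: [0.6038, -0.0591, 0.1445]
orientation: [8.9, 90.0, -178.4]
force: [-0.9, 0.2, -2.1]
opening: 0.0128
```

Emit:
{"api": "servo_tool", "payload": {
  "motion": [
    {"offset": [0, 0, -0.001], "roll": 0, "claw": -1},
    {"offset": [0, 0, 0], "roll": 0, "claw": -1}
  ]
}}

```text
clock: 9.75
tool_pos: [0.6043, -0.0592, 0.1444]
orientation: [7.3, 89.9, -180.0]
force: [-3.9, 0.8, 0.4]
opening: 0.0131
```

Emit:
{"api": "servo_tool", "payload": {
  "motion": [
    {"offset": [0, 0, -0.001], "roll": 0, "claw": -1},
    {"offset": [0, 0, 0], "roll": 0, "claw": -1}
  ]
}}

```text
clock: 10.0
tool_pos: [0.6044, -0.0593, 0.1444]
orientation: [6.4, 89.8, 179.1]
force: [-7.0, 2.1, 2.3]
opening: 0.0129
```

Firm stop: -7 N after about 71 mm of travel, matching -49 to +22. I lower the last 3 mm and press home again.

Emit:
{"api": "servo_tool", "payload": {
  "motion": [
    {"offset": [0.001, 0, 0], "roll": 0, "claw": -1},
    {"offset": [0.001, 0, 0], "roll": 0, "claw": -1},
    {"offset": [0.001, 0, 0], "roll": 0, "claw": -1},
    {"offset": [0, 0, 0], "roll": 0, "claw": -1}
  ]
}}

```text
clock: 10.5
tool_pos: [0.603, -0.0594, 0.1416]
orientation: [8.4, 89.7, -178.9]
force: [-13.2, 3.2, 7.1]
opening: 0.0129
```

```bash
python3 -c "
from h import *
plan([.6046,-.0593,.1412]); snap('wrist','w6'); s=snap('side','s6')
a=cv2.imread('pics/s6.png')[110:270,250:450];cv2.imwrite('pics/s6c.png',cv2.resize(a,None,fx=3.5,fy=3.5,interpolation=3))"
```

```text
t 10.5 pos [ 0.603  -0.0594  0.1416] F [-13.2   3.2   7.1] open 0.0129
R
 [[-0.005 -0.127 -0.992]
 [-0.    -0.992  0.127]
 [-1.     0.001  0.005]]
tool off [ 0.0004 -0.0003 -0.0015] jaw yaw 172.71 need world turn 0.04 (roll about tool x down = negative of it)
```

View pics/w6.png

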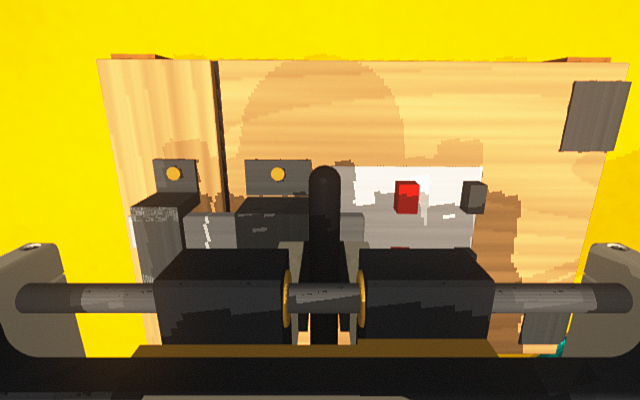

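The handle settled back 1.4 mm as the bolt went from nose-down tilt to flat, and it still presses home. I ease the push and open the jaws.

Emit:
{"api": "servo_tool", "payload": {
  "motion": [
    {"offset": [0, 0, 0.001], "roll": 0, "claw": -1},
    {"offset": [0, 0, 0], "roll": 0, "claw": -1},
    {"offset": [0, 0, 0], "roll": 0, "claw": -0.4},
    {"offset": [0, 0, 0], "roll": 0, "claw": -0.4},
    {"offset": [0, 0, 0], "roll": 0, "claw": -0.4},
    {"offset": [0, 0, 0], "roll": 0, "claw": -0.4},
    {"offset": [0, 0, 0], "roll": 0, "claw": -0.4},
    {"offset": [0, 0, 0], "roll": 0, "claw": -0.4}
  ]
}}

```text
clock: 11.6
tool_pos: [0.6051, -0.0593, 0.1416]
orientation: [159.5, 90.0, -27.8]
force: [-0.4, -0.1, 0.6]
opening: 0.0263
```

```bash
python3 -c "
from h import *
plan([.6046,-.0593,.1412]); snap('wrist','w7')"
```

```text
t 11.6 pos [ 0.6051 -0.0593  0.1416] F [-0.4 -0.1  0.6] open 0.0263
R
 [[ 0.    -0.127 -0.992]
 [-0.    -0.992  0.127]
 [-1.     0.    -0.   ]]
tool off [0.0004 0.0001 0.0005] jaw yaw 172.73 need world turn 0.02 (roll about tool x down = negative of it)
```

View pics/w7.png

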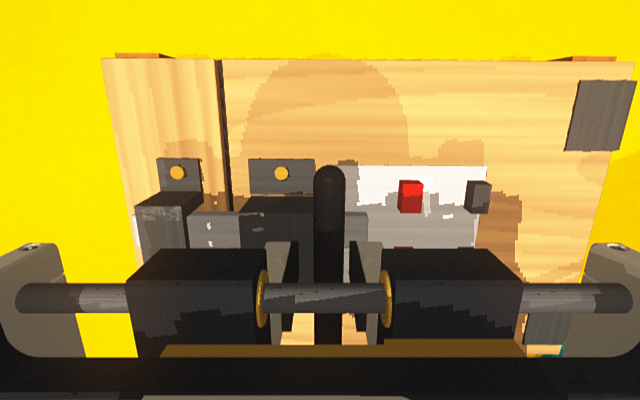

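Released with the bolt upright. I rise clear and measure.

Emit:
{"api": "servo_tool", "payload": {
  "motion": [
    {"offset": [0, 0, 0], "roll": 0, "claw": 0.1},
    {"offset": [0, 0, 0], "roll": 0, "claw": 0.1},
    {"offset": [0, 0, 0], "roll": 0, "claw": 0.1},
    {"offset": [0, 0, 0], "roll": 0, "claw": 0.1},
    {"offset": [-0.01, 0, 0.001], "roll": 0, "claw": 0.1},
    {"offset": [-0.02, 0, 0], "roll": 0, "claw": 0.1},
    {"offset": [-0.03, 0, 0], "roll": 0, "claw": 0.1},
    {"offset": [-0.03, 0, 0], "roll": 0, "claw": 0.1},
    {"offset": [-0.02, 0, 0], "roll": 0, "claw": 0.1},
    {"offset": [0, 0, 0], "roll": 0, "claw": 0.1}
  ]
}}

```text
clock: 12.9
tool_pos: [0.6049, -0.0591, 0.2542]
orientation: [-166.6, 89.8, 6.2]
force: [0.0, 0.3, -0.4]
opening: 0.0481
```

```bash
python3 -c "
from h import *
plan([.6046,-.0593,.1412]); s=snap('wrist','w8');W=cloud(s);Z=W[...,2]
m=(abs(W[...,1])<.2)&(W[...,0]>.5)&(W[...,0]<.7)&(Z>.145)&(Z<.18)
k,l,st,c=cv2.connectedComponentsWithStats(m.astype(np.uint8))
for j in range(1,k):
  if st[j,4]>50:
    q=W[l==j];print(st[j],q.min(0).round(3),q.max(0).round(3),cv2.minAreaRect((q[:,:2]*1000).astype(np.float32)))
s=snap('side','s8')
a=cv2.imread('pics/s8.png')[110:270,250:450];cv2.imwrite('pics/s8c.png',cv2.resize(a,None,fx=3.5,fy=3.5,interpolation=3))
"
```

```text
t 12.9 pos [ 0.6049 -0.0591  0.2542] F [ 0.   0.3 -0.4] open 0.0481
R
 [[ 0.004 -0.126 -0.992]
 [ 0.    -0.992  0.126]
 [-1.    -0.001 -0.004]]
tool off [0.113  0.0004 0.0008] jaw yaw 172.74 need world turn 0.01 (roll about tool x down = negative of it)
[ 318  136   19  126 2164] [ 0.589 -0.112  0.158] [ 0.615 -0.009  0.168] ((602.0133666992188, -60.49687957763672), (102.8292236328125, 13.844171524047852), 82.42022705078125)
```

View pics/w8.png

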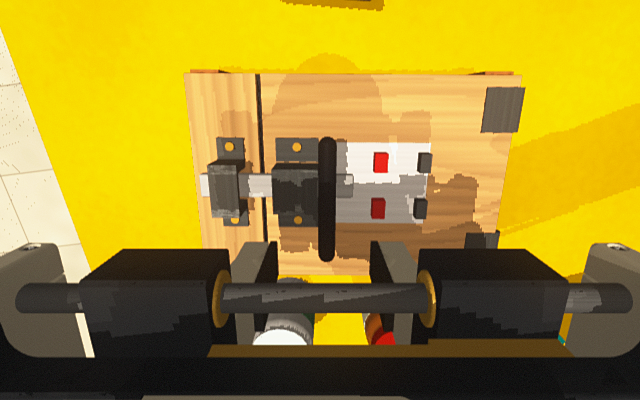

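View pics/s8c.png

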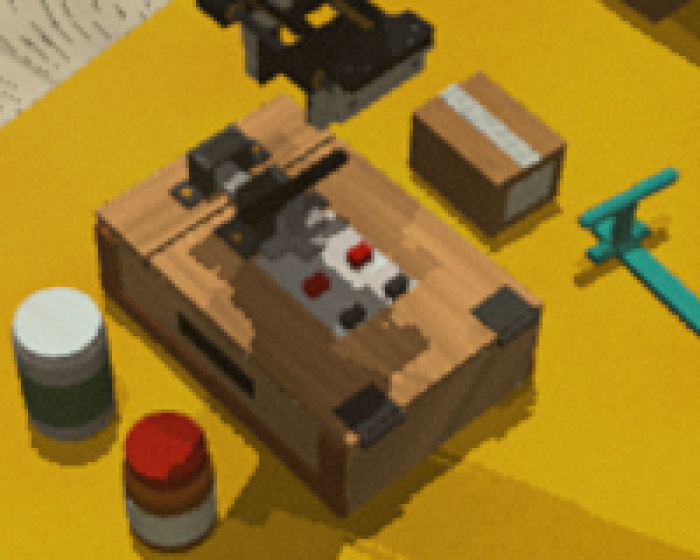

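The bolt's nose sticks out beyond the keeper at (203,184). I check numerically whether it is fully home.

```bash
python3 -c "
from h import *
for f in('w1','w8'):
  s=dict(np.load(f'pics/{f}.npz'));W=cloud(s)
  a=np.radians(-7.27);c=np.array([.5766,-.0553])
  d=W[...,:2]-c;X=1000*(d@[np.cos(a),np.sin(a)]);Y=1000*(d@[-np.sin(a),np.cos(a)]);Z=W[...,2]*1000
  B=(abs(X)<160)&(abs(Y)<105)
  yc=np.median(Y[B&(abs(X-0)<60)&(Z>158)&(abs(Y)<60)]);print(f,'handle yc',yc)
  for n,m in dict(handle=(Z>150)&(Z<175)&(abs(Y)<60),brid=(Z>127)&(Z<140)&(X>20),bar=(abs(Z-110)<3)&(abs(Y-yc)<9),crate=(abs(Z-100)<2),bumps=(Z>109)&(Z<115)&(abs(Y-yc)>16)&(abs(Y-yc)<34)).items():
    m=m&B;x=X[m];
    if n in('bar','brid','bumps'):
      h,e=np.histogram(x,np.arange(-100,160,2));print(n,[(int(p),int(q)) for p,q in zip(e,h) if q>3])
    else: print(n,np.percentile(x,[1,50,99]).round(1),'y',np.percentile(Y[m],[1,99]).round(1))
"
```

```text
w1 handle yc -28.19916217133862
handle [-50.3 -43.4 -36.6] y [-51.8  46.4]
brid [(32, 63), (34, 163), (36, 123), (38, 131), (40, 130), (42, 129), (44, 122), (46, 129), (48, 127), (50, 133), (52, 126), (54, 130), (56, 127), (58, 122), (60, 125), (62, 132), (64, 131), (66, 129), (68, 124), (70, 122), (72, 131), (74, 4), (102, 130), (104, 231), (106, 150), (108, 136), (110, 155), (112, 145), (114, 149), (116, 148), (118, 146), (120, 142), (122, 141), (124, 156), (126, 147), (128, 69)]
bar [(-70, 45), (-68, 31), (-66, 42), (-64, 38), (-62, 32), (-30, 42), (-28, 42), (-26, 36), (-24, 50), (-22, 35), (-20, 34), (32, 8), (42, 4), (44, 4), (56, 4), (102, 21), (104, 12), (106, 4), (108, 4), (110, 5), (112, 5), (114, 4), (116, 4), (118, 4), (120, 5), (124, 6), (126, 4)]
crate [-144.2  -13.8  150.1] y [-100.4   85.2]
bumps [(-68, 35), (-66, 33), (-64, 37), (-62, 46), (-60, 27), (-58, 31), (-56, 34), (-54, 30), (-36, 13), (-34, 27), (-32, 41), (-30, 39), (-28, 31), (-26, 36), (-24, 37), (-22, 33), (-20, 38), (-18, 39), (-16, 30), (-14, 39), (-12, 36), (-10, 33), (-8, 35), (-6, 35), (-4, 38), (-2
[... 496 characters left out ...]
, (102, 52), (104, 157), (106, 118), (108, 130), (110, 114), (112, 128), (114, 123), (116, 120), (118, 121), (120, 120), (122, 125), (124, 129), (126, 121), (128, 57)]
bar [(-72, 5), (-70, 37), (-68, 37), (-66, 38), (-64, 40), (-62, 52), (-30, 40), (-28, 40), (-26, 36), (-24, 38), (-22, 39), (-20, 45), (102, 8), (104, 7), (118, 4)]
crate [-144.   -14.9  150.8] y [-100.    91.9]
bumps [(0, 14), (2, 30), (4, 29), (6, 28), (8, 31), (10, 34), (12, 32), (14, 30), (16, 14), (76, 7), (78, 27), (80, 31), (82, 29), (84, 31), (86, 31), (88, 32), (90, 24), (92, 30), (94, 30), (96, 33), (98, 32), (100, 28), (102, 30), (104, 38), (106, 31), (108, 8), (136, 15), (138, 28), (140, 34), (142, 34), (144, 15)]
```

```bash
python3 -c "
from h import *
s=dict(np.load('pics/w8.npz'));W=cloud(s)
a=np.radians(-7.27);c=np.array([.5766,-.0553])
d=W[...,:2]-c;X=1000*(d@[np.cos(a),np.sin(a)]);Y=1000*(d@[-np.sin(a),np.cos(a)]);Z=W[...,2]*1000
b=(Z>105)&(Z<120)&(abs(Y+3)<7)&(abs(X)<160)
b2=b&(X>-10)
for lo,hi in((-5,14),(76,100),(133,150)):
  m=b&(X>lo)&(X<hi);print('bar',X[m].min(),X[m].max(),np.median(Z[m]))
m=(Z>128)&(Z<137)&(abs(Y+3)<12);
for lo,hi in((20,90),(90,140)):
  q=X[m&(X>lo)&(X<hi)];print('bridge',np.percentile(q,[1,99]))
m=(Z>110)&(Z<115)&(abs(Y+3)>15)&(abs(Y+3)<30)
for lo,hi in((-85,-50),(-45,-8)):
  q=X[m&(X>lo)&(X<hi)];print('stop/bump',np.percentile(q,[2,98]))
# foot wings
m=(abs(Z-108)<3)&(abs(Y+3)>15)&(abs(Y+3)<32)&(X>0)&(X<36)
print('foot',len(X[m]),np.percentile(X[m],[2,98]),np.median(Z[m]))
"
```

```text
bar 1.6024648874790541 13.996525186496426 109.50377281814444
bar 77.65637198094932 99.96150895257895 109.43970464085456
bar 137.16578938645335 145.97325003393613 109.34288731776654
bridge [34.15816171 73.5174648 ]
bridge [103.82034159 128.73797727]
stop/bump [-70.01710207 -60.0499298 ]
stop/bump [-29.80977494 -17.92262225]
foot 2 [34.59310713 35.46916462] 109.0668958530252
```

With the frame bias of about 4 mm taken out (read off stops, bumps and bridges), the bar runs from about -2.4 to 142 mm and the handle is at about 22 mm. The bar's top is 109.4 ± 0.1 mm all along. So the bolt is fully home and flat, and I hand the job in.

```bash
python3 -c "
from plant import ctrl
print(ctrl.close_job())"
```

```text
the job is handed in; nothing more can be done
None
```

The crate is bolted shut. I pinched the black T-handle, lifted the foot about 17 mm over the red bumps, slid the bolt home, laid it flat and let go. I handed the job in about 13 s into the 32 s allowed.

- **Home:** the bolt met a firm stop after about 71 mm of travel. After release the handle measured at x ≈ 22 mm on the crate and the nose at ≈ 142 mm, through and beyond the keeper; fully home is 22 mm and 142 mm.
- **Flat:** the top of the bar was 109.3 to 109.5 mm up at both ends and the middle, so it lies on the crate.
- **Clear of the robot:** the gripper was about 90 mm above the handle with close to zero force on it. The largest wrist force I read was about 15 N.
- **Bystanders:** the jar, can and carton look unmoved and standing in the last side picture; I did not measure their positions.

**Checks that disagreed:**
- My crate origin was about 4 mm off along x. I corrected it against the stops, bumps and bridges.
- The foot itself was mostly hidden under the handle in the last wrist view. Its contact with the staple's legs is inferred from the push force and the positions of the bar's ends.

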